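# Trip-test the ointment mixer and seat its splined rotor

## Task

Get the ointment mixer ready: press the white test button on its console so that the trip lever drops, then lift the lever back up so that it stays up. Then take the rotor with the cross-shaped splined foot and the square grip, turn it until the splines mesh with the drive hub in the bowl, slide it fully home against the hub's spring, and finish while still holding it pressed down there. Leave the other stirrer and the rest of the bench standing where they are.

Things in the scene. Friction and masses are not known exactly. Their poses are not given: they have to be found in the camera images.
- button_top (a point): Centre of the top of the test button on the mixer's console: a white round cap 22 mm across that stands 14 mm above the console. z up; x and y are the mixer's axes: x points to the mixer's back (away from the robot, mixer yaw varies), y to its left. The mixer's base is 200 x 360 mm and 80 mm high; the grey console on it has its top at 105 mm above the bench; the lever stands 80 mm to the button's +y side.
- test_button (a joint): Test button travel in m: 0 = up, 0.007 = fully down (2.4 N to start, about 5.5 N at the bottom; springs back). Beyond about 4 mm it knocks the raised lever over its balance point; the lever then falls by itself within half a second.
- lever_pivot (a point): Hinge of the trip lever, fixed in the mixer, inside the console 10 mm below its top. The hinge axis is its y axis; x to the mixer's back, z up.
- lever_tip (a point): Centre of the white lever's end knob, 54 mm from the pivot: 16 mm wide along the hinge axis, 12 mm thick, 16 mm long; the bar below it is 12 mm wide and 9 mm thick. Can be pinched from above across the hinge axis, both up and dropped.
- trip_lever (a joint): Lever angle in rad: 0 = up, leaning 0.26 past upright to the mixer's back against its stop, where its weight keeps it; grows as it falls towards the mixer's front (-x); 0.26 = upright; 1.31 = dropped, 1.05 from upright, lying against the lower stop. Free swinging, 60 g.
- hub_mouth (a point): Centre of the drive hub's top face, in the middle of the steel bowl (inner width about 140 mm, rim 15 mm above this face). The hub (52 mm wide, aluminium) has a cross-shaped socket, open upward: two slots 11 mm wide and 41 mm long, along this point's x and y axes, 22 mm deep. The drive shaft is stiff (needs 0.6 N m to turn), its yaw varies by up to 0.75 either way. z up.
- pin (a joint): Travel in m of the spring pin in the middle of the hub's socket: 0 = up, its tip 8 mm below the mouth; 0.008 when the rotor is fully home, with its flange on the hub's face. 3.6 N to start, 8.4 N at 0.008; the rotor's weight alone does not press it down.
- rotor_grip (a point): Point in the square grip of the rotor, on its axis, 95 mm above the underside of its foot: the place to grasp it. The grip is 20 x 20 mm, flat sides facing this point's x and y axes, from 60 to 120 mm above the underside, white. The rotor stands upright on the bench, z up, about 0.2 kg. It has two white paddles along +x and -x (radius 45 mm, 26 to 50 mm above the underside).
- rotor_foot (a point): Centre of the underside of the rotor's foot, same axes as rotor_grip. The foot is an upright cross of two bars, 36 mm long and 8 mm wide, tapering in their lowest 8 mm to a rounded keel 5 mm wide and 30 mm long, along this point's x and y axes, 16 mm high; above it is a round flange 48 mm wide. It fits the hub in any of its four quarter turns; fully home this point is 16 mm below hub_mouth.
- disc_stirrer: bystander, the other stirrer: round foot, round disc blade and round grip; 113 mm high, disc 68 mm wide; origin at its underside
- syrup_bottle: bystander, amber bottle 56 wide, 130 high (mm); origin at its underside
- ointment_jar: bystander, white jar 60 wide, 50 high (mm); origin at its underside
- tablet_carton: bystander, paper carton 50x90x35 (mm); origin at its underside
- cream_carton: bystander, long carton 35x120x30 (mm); origin at its underside
- measuring_cup: bystander, clear cup 56 wide, 60 high (mm); origin at its underside
- spatula: bystander, spatula lying flat, 200 long, black handle (mm); origin at its underside
There are look-alikes about, which are no part of the job. Leave any pink look-alike of the part that bears rotor_grip alone.

How it is judged (in metres and radians):
On the way, in this order (a step that is already met when the one before it is completed fails the run):
1. the test button is pressed (value of joint test_button above 0.002 m).
2. the lever has dropped (value of joint trip_lever above 1.1 rad), for 0.1 s.
3. the lever is back up and stays there untouched (value of joint trip_lever below 0.1 rad and contact force between each of the arm, the fingers and trip_lever below 0.1 N), for 0.2 s.
4. the rotor's splines have entered the hub (horizontal distance between rotor_foot and hub_mouth below 0.004 m and angle between rotor_foot's own z axis and vertical below 0.12 rad and (angle between the x axis of rotor_foot and the x axis of hub_mouth, either way round below 0.15 rad or angle between the x axis of rotor_foot and the y axis of hub_mouth, either way round below 0.15 rad) and z of rotor_foot in the frame of hub_mouth below -0.005 m), for 0.1 s.
At the end, for the whole second after the job is handed in: Rotor foot meshed in the hub: within 4 mm of centre, tilt under 0.12 rad, bars along the slots within 0.15 rad, at least 14 of 16 mm deep; spring pin held at least 6 mm down, fingers bearing on the rotor with over 2 N; lever up (below 0.1 rad), button out (below 2 mm) (horizontal distance between rotor_foot and hub_mouth below 0.004 m and angle between rotor_foot's own z axis and vertical below 0.12 rad and (angle between the x axis of rotor_foot and the x axis of hub_mouth, either way round below 0.15 rad or angle between the x axis of rotor_foot and the y axis of hub_mouth, either way round below 0.15 rad) and z of rotor_foot in the frame of hub_mouth below -0.014 m and value of joint pin above 0.006 m and contact force between the fingers and rotor above 2 N and value of joint trip_lever below 0.1 rad and value of joint test_button below 0.002 m); the arm keeps its last pose, push and grip.
It fails at once if the other stirrer is pushed away by over 40 mm or tipped over (distance of disc_stirrer from where it was at the start of the episode above 0.04 m or angle between disc_stirrer's own z axis and vertical above 0.6 rad).
It fails at once if one of the other bystanders is pushed away by over 40 mm or tipped over (distance of any of syrup_bottle, ointment_jar, tablet_carton, cream_carton, measuring_cup, spatula from where it was at the start of the episode above 0.04 m or angle between any of syrup_bottle, ointment_jar, tablet_carton, cream_carton, measuring_cup, spatula's own z axis and vertical above 0.6 rad).
It also fails if it takes over 67 s, if anything falls off the work surface, if the arm or the gripper's body presses on something with over 40 N, if the wrist force passes 120 N, or if a joint passes its speed limit or range.

## Robot

A 6-joint arm with a two-finger parallel gripper is mounted at the origin on the work surface. World frame = base frame: x ahead of the robot, y to its left, z up, the work surface at z = 0. Lengths are in m, angles in degrees, forces in N, time in s.
With the tool pointing down it reaches from about 0.4 to 0.825 m from the base axis. Payload 7 kg.
Tool frame: the origin (TCP) lies at the very end of the fingers, on their centre line; the grasp point (between the pads) lies 19 mm behind it; z points along the fingers, y is the direction in which the jaws open and shut (so a half turn about z gives the same grasp; the last joint's range is limited). The gripper opens to 85 mm and grips with 20 to 120 N. Pads are 22 mm wide; open, the fingers measure 114 mm over their backs; the gripper's body (76 mm by 85 mm) begins 54 mm behind the grasp point. The pads swing forward as they close: fully open they stand 13 mm farther back than shut.
Start: joints at [-49.383, 20.546, 0.682, 0, -70.136, -16.507], TCP at [0.276, -0.616, 0.231] pointing down, gripper open.
Joint ranges: [-176.03, 176.03], [-82.01, 121.73], [-58.28, 71.71], [-173.87, 95.51], [-174.79, -0.11], [-173.66, 173.66]. Speed limits (degrees/s): [136.94, 136.94, 172.46, 180, 180, 180].

## Interface

Orientations are given as a 3x3 rotation matrix whose columns are the frame's x, y, z axes.
In Python, from workcell import r, solve_ik, status, grab_frame gives the robot as it stands. The module is installed in compiled form; this text tells all that it offers. Calls block until the motion is done:
- r.reach(position, orientation): joint-space move of the TCP to a pose.
- r.move_l(position, attitude=None, max_speed=0.15, max_force=None): straight line of the TCP; attitude=None keeps the orientation; max_speed is the mean speed in m/s. With max_force (N) it stops when the force on the tool has changed by that much, and returns True; else False.
- r.goto_joints(angles): joint-space move.
- r.grip(opening, grip_force=None): finger opening in m; grip_force is the grip in N (None keeps the last); returns when the fingers have stopped.
- r.hold(seconds).
- solve_ik(position, orientation): joint angles nearest the present ones, or None.
- status.state(): the state.
- grab_frame(name): name is "scene" or "top" or "wrist"; returns a dict with "img" (420x560x3 uint8, blue, green, red), "z_map" (420x560 float32, m along the optical axis (not along the pixel's ray), 0 where there is no reading), "fx", "fy", "cx", "cy" (pixels), "distortion" ([k1, k2, p1, p2, k3] as OpenCV has them; the pictures are not rectified), "R" (3x3) and "t" (3): a world point X has camera coordinates R X + t. Camera axes: x right, y down, z forward; pixel columns grow to the right and rows downward; lengths in m; the calibration is good to about 2 mm. A picture is of the moment at which its call begins.
A pose or a line that the arm cannot do raises r.IKError and nothing moves.
- r.finish_job(): hands the job in, once; it reports no verdict.
The state is a dict: "time_s": time; "joint_pos": joint angles; "joint_velocities": joint speeds; "tau": joint torques, N m; "position": TCP position; "ee_rot": TCP orientation; "force": force on the tool from outside, world axes, zero at the start; "wrist_torque": the same for the moment, N m; "opening": finger opening in m.
Only numpy, scipy, OpenCV 4.12 (cv2) and the standard library are available. Lean on these libraries where they do the work, as an engineer would, in place of code of your own. Each camera call takes 0.05 s, during which the arm holds its last target.

## Working session

There is one attempt and no reset: what is moved stays moved. The work goes in short steps, each a Python script; the robot and the scene stay as the last script left them, time stands still between calls to the robot, and variables do not carry over. Pictures are saved under pics/ and viewed, and the job is handed in when it is done.

```bash
ls; mkdir -p pics
python3 - <<'E'
from workcell import r, solve_ik, status, grab_frame
import cv2, pickle
for n in ("scene","top","wrist"):
    f=grab_frame(n); cv2.imwrite(f"pics/{n}0.png",f["img"]); pickle.dump(f,open(f"{n}0.pkl","wb"))
    print(n,f["fx"],f["fy"],f["cx"],f["cy"],f["distortion"],f["R"],f["t"])
s=status.state();print(s)
E
```

```text
pics
scene 386.9775802484218 386.9775802484218 278.59026831916435 213.28043418342415 [-0.03763802  0.          0.          0.          0.        ] [[-0.44785783  0.89409218 -0.0047463 ]
 [ 0.65298962  0.32345226 -0.68482347]
 [-0.61076011 -0.30980284 -0.72869355]] [ 0.2671726  -0.29622606  1.54010074]
top 500.16424102317103 500.16424102317103 283.6995791473432 204.72124505782003 [-0.06036201  0.          0.          0.          0.        ] [[-0.00239245 -0.9999778  -0.00621883]
 [-0.98244792  0.00351038 -0.18650403]
 [ 0.18652172  0.00566347 -0.98243451]] [0.00505962 0.56456618 1.50725968]
wrist 365.8947238781684 365.8947238781684 281.7716055622041 209.86698718789972 [0.03103168 0.         0.         0.         0.        ] [[-0.40812436  0.91292375  0.00217529]
 [ 0.87225035  0.38923569  0.29609949]
 [ 0.26946956  0.12274281 -0.95515463]] [ 0.67380478 -0.03745554  0.38029597]
{'time_s': 0.15, 'joint_pos': array([-4.93817373e+01,  2.05820881e+01,  6.47245287e-01, -1.27979184e-02,
       -7.01367333e+01, -1.65077660e+01]), 'joint_velocities': array([ 0.05908052, -0.1129751 ,  0.159711  ,  0.03796452, -0.06652243,
        0.00779269]), 'tau': array([ 6.53917232e-04, -5.83877206e+01,  2.93654144e+01,  6.94038570e+00,
       -4.22303332e-03, -1.30827829e-05]), 'position': array([ 0.2755695 , -0.61580098,  0.23059456]), 'ee_rot': array([[-9.12790358e-01, -4.08427881e-01, -6.53807245e-04],
       [-4.08428376e-01,  9.12789727e-01,  1.08500888e-03],
       [ 1.53640658e-04,  1.25741908e-03, -9.99999198e-01]]), 'force': array([0.65651227, 0.08855783, 0.31912486]), 'wrist_torque': array([-0.01927999,  0.0034596 ,  0.00461399]), 'opening': 0.08542154096586907}
```

View pics/scene0.png

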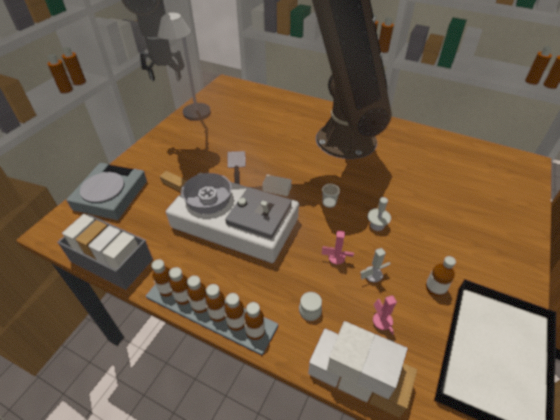

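View pics/top0.png

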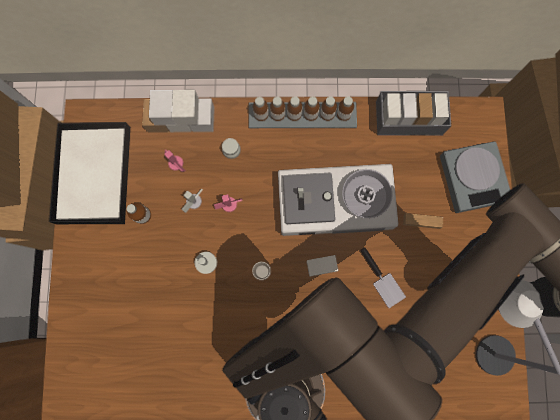

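View pics/wrist0.png

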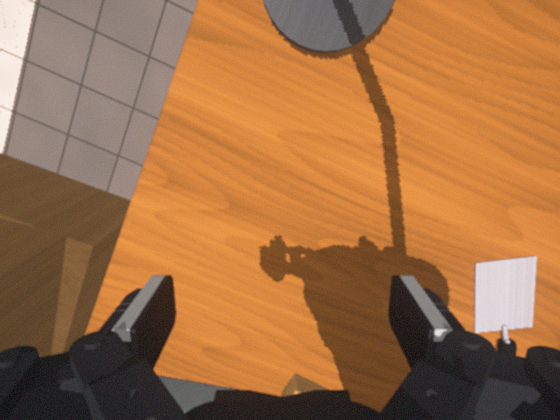

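The scene shows the mixer with its bowl at top-view (366,195), the button at (327,197) and the lever at (302,198). The white rotor is at (192,200), the pink look-alikes at (174,160) and (228,203), and the disc stirrer at (205,262). Next I'll enlarge these areas and measure.

```bash
cat > h.py <<'E'
import numpy as np, cv2, pickle
def K(f): return np.array([[f["fx"],0,f["cx"]],[0,f["fy"],f["cy"]],[0,0,1.]])
def norm(f,uv):
    return cv2.undistortPoints(np.array(uv,float).reshape(-1,1,2),K(f),np.array(f["distortion"],float)).reshape(-1,2)
def plane(f,uv,z):
    n=norm(f,uv); R=np.array(f["R"]);t=np.array(f["t"]); C=-R.T@t
    d=np.c_[n,np.ones(len(n))]@R
    return C+d*((z-C[2])/d[:,2])[:,None]
def dep(f,uv):
    n=norm(f,uv); zz=np.array([f["z_map"][int(round(v)),int(round(u))] for u,v in np.array(uv,float).reshape(-1,2)])
    return (np.c_[n,np.ones(len(n))]*zz[:,None]-np.array(f["t"]))@np.array(f["R"])
def cloud(f):
    h,w=f["z_map"].shape; u,v=np.meshgrid(np.arange(w),np.arange(h))
    P=dep(f,np.c_[u.ravel(),v.ravel()]).reshape(h,w,3); P[f["z_map"]<=0]=np.nan
    return P
def proj(f,X):
    rv=cv2.Rodrigues(np.array(f["R"],float))[0]
    return cv2.projectPoints(np.array(X,float).reshape(-1,1,3),rv,np.array(f["t"],float),K(f),np.array(f["distortion"],float))[0].reshape(-1,2)
def tri(f1,p1,f2,p2):
    n1=norm(f1,[p1])[0];n2=norm(f2,[p2])[0]
    X=cv2.triangulatePoints(np.c_[f1["R"],f1["t"]],np.c_[f2["R"],f2["t"]],n1.reshape(2,1),n2.reshape(2,1)).ravel()
    return X[:3]/X[3]
def crop(f,u0,v0,w,h,s,fn): cv2.imwrite(fn,cv2.resize(f["img"][v0:v0+h,u0:u0+w],None,fx=s,fy=s,interpolation=cv2.INTER_CUBIC))
def load(n): return pickle.load(open(n,"rb"))
E
python3 - <<'E'
from h import *
t=load("top0.pkl"); s=load("scene0.pkl")
crop(t,265,150,150,100,5,"pics/tc.png")
crop(s,150,150,160,120,5,"pics/sc.png")
crop(t,150,130,120,90,6,"pics/tr.png")
for n,uv in (("btn",(327,196)),("lever",(301,197)),("rotor",(188,200)),("hub",(366,195)),("base",(285,175)),("console",(315,205)),("base",(390,170))): print(n,dep(t,[uv]))
E
```

```text
btn [[ 0.57744924 -0.12646935  0.12261182]]
lever [[ 0.57716977 -0.04910874  0.11048915]]
rotor [[0.57957613 0.30232236 0.05884791]]
hub [[ 0.58540888 -0.24739103  0.09729375]]
base [[ 0.64783854 -0.0010962   0.10151788]]
console [[ 0.55315294 -0.09112194  0.10704064]]
base [[ 0.66786513 -0.3274624   0.0814829 ]]
```

View pics/tc.png

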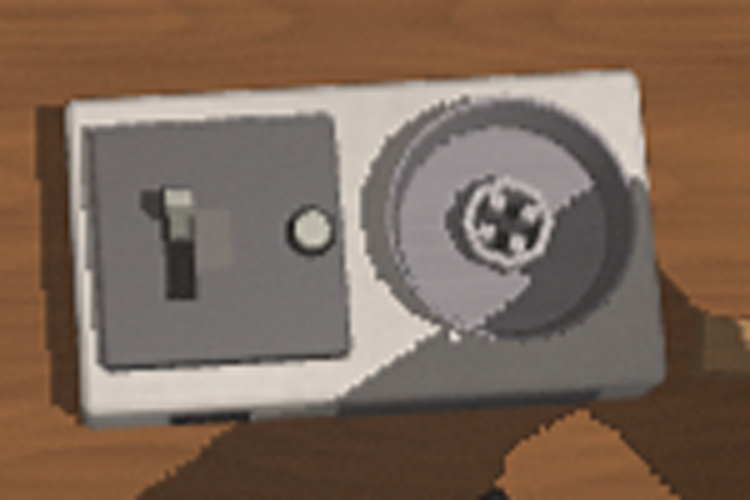

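View pics/sc.png

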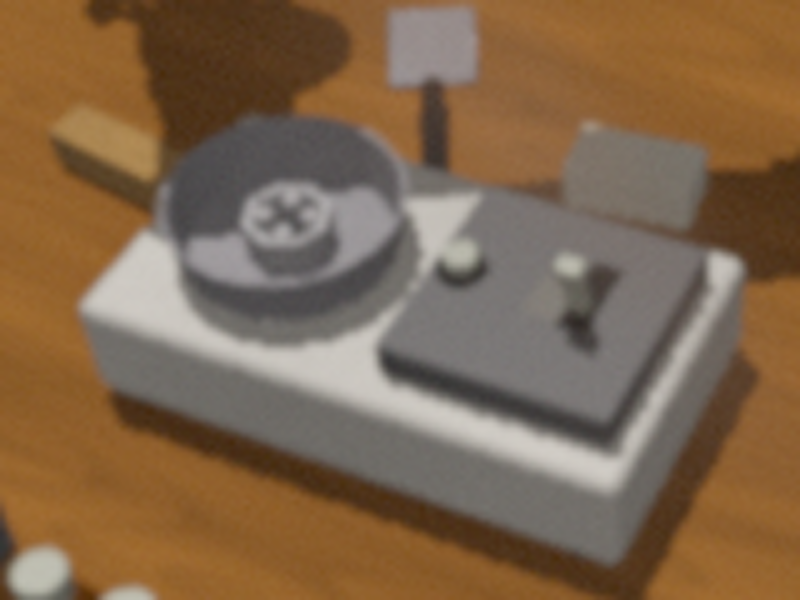

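View pics/tr.png

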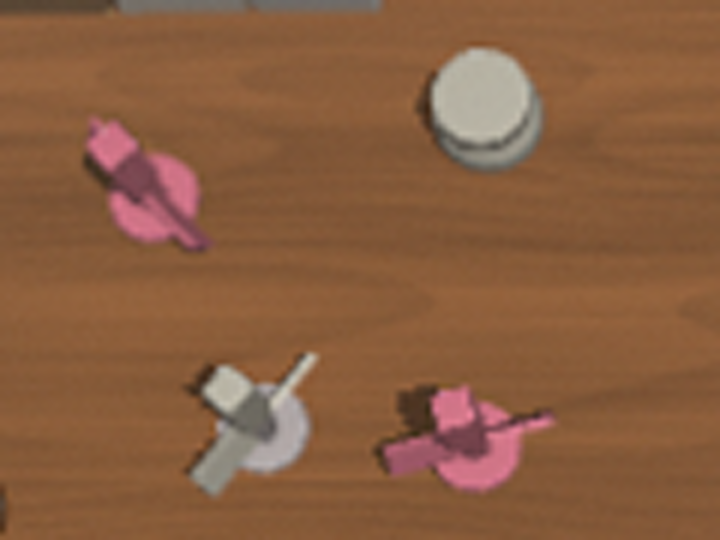

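The top and scene close-ups show the mixer yawed only a few degrees. The lever is up at crop (180,215), the hub cross is at (508,225), and the white rotor's paddles run from (203,482) to (310,360). I'll compute rough poses and the wrist-camera geometry.

Run:
```python
from h import *
t=load("top0.pkl"); s=load("scene0.pkl"); w=load("wrist0.pkl")
c=lambda x,y:(265+x/5-.4,150+y/5-.4)
P=plane(t,[c(68,102),c(637,72),c(85,412),c(665,385)],0.08);print("base corners",P)
e=P[0]-P[1];print("yaw from back edge",np.degrees(np.arctan2(-e[0],e[1])), np.linalg.norm(e)); e=P[2]-P[3];print(np.degrees(np.arctan2(-e[0],e[1])),np.linalg.norm(e))
print("btn top",plane(t,[c(312,228)],.119)); print("hub",plane(t,[c(508,222)],.10)); print("lever tip",plane(t,[c(178,200)],.147))
cs=lambda x,y:(150+x/5-.4,150+y/5-.4)
print("btn tri",tri(t,c(312,228),s,cs(461,257)),"hub",tri(t,c(508,224),s,cs(288,214)))
cr=lambda x,y:(150+x/6-.4,130+y/6-.4)
print("rotor top",plane(t,[cr(228,390)],.12),"flange",plane(t,[cr(264,427)],.026))
a=plane(t,[cr(203,478),cr(310,360)],.05);print(a,np.degrees(np.arctan2(*(a[1]-a[0])[[1,0]])))
st=status=None
Rt=np.array([[-9.12790358e-01,-4.08427881e-01,-6.538e-04],[-4.08428376e-01,9.12789727e-01,1.085e-03],[1.536e-04,1.2574e-03,-.999999]])
C=-w["R"].T@w["t"];print("cam in tool",Rt.T@(C-[0.2755695,-0.61580098,0.23059456])); print("cam axes in tool",Rt.T@w["R"].T)
```

```text
base corners [[ 0.66934917  0.02004924  0.08      ]
 [ 0.68755367 -0.33489486  0.08      ]
 [ 0.47525045  0.00979603  0.08      ]
 [ 0.49041974 -0.34348427  0.08      ]]
yaw from back edge 2.936033824982945 0.3554106369251252
2.4586789334566577 0.35360582875650204
btn top [[ 0.58064719 -0.12681384  0.119     ]]
hub [[ 0.58794414 -0.24766438  0.1       ]]
lever tip [[ 0.59191597 -0.04587143  0.147     ]]
btn tri [ 0.58176906 -0.12760625  0.11468939] hub [ 0.58658868 -0.24799237  0.10283531]
rotor top [[0.58387932 0.29176655 0.12      ]] flange [[0.58359535 0.29089637 0.026     ]]
[[0.551803   0.3175039  0.05      ]
 [0.61462814 0.26318412 0.05      ]] -40.84730155450311
cam in tool [ 0.0771022   0.00023456 -0.14225969]
cam axes in tool [[-3.31654311e-04 -9.55111127e-01 -2.96247572e-01]
 [ 9.99999524e-01 -5.88704504e-04  7.78487546e-04]
 [-9.17935969e-04 -2.96247150e-01  9.55110668e-01]]
```

```bash
cat >> h.py <<'E'
def Rdown(yaw):  # tool y axis at world heading yaw+90 (yaw in deg): y=(-sin,cos,0), z down
    a=np.radians(yaw); y=np.array([-np.sin(a),np.cos(a),0]); z=np.array([0,0,-1.]); return np.c_[np.cross(y,z),y,z]
E
python3 - <<'E'
from h import *
from workcell import r, solve_ik, status, grab_frame
r.reach([0.575,-0.14,0.27],Rdown(2.7))
f=grab_frame("wrist"); pickle.dump(f,open("w1.pkl","wb")); cv2.imwrite("pics/w1.png",f["img"])
s=status.state();print(s["time_s"],s["position"],s["joint_pos"].round(1))
for n,X in (("btn",[.581,-.127,.119]),("hub",[.5875,-.248,.1])): print(n,proj(f,X))
E
```

```text
2.225 [ 0.57482272 -0.14077821  0.26989985] [  5.2  11.5  -6.8   0.  -71.8 -92.5]
btn [[298.02026277 201.81404922]]
hub [[159.54650107 196.8693504 ]]
```

View pics/w1.png

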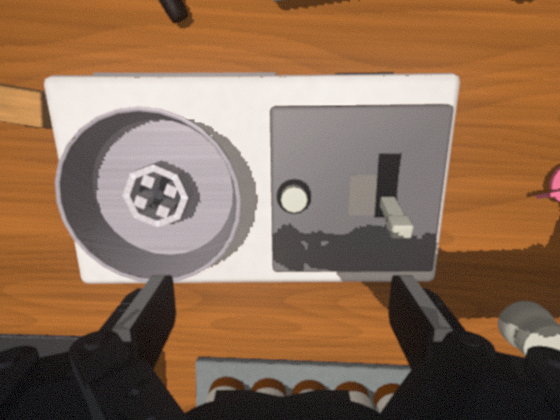

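The wrist view clearly shows the button at (294,198), the hub at (156,196) and the lever at (395,215). I'll zoom in and extract them with masks.

Run:
```python
from h import *
f=load("w1.pkl"); 
crop(f,110,150,100,90,8,"pics/hubc.png")
crop(f,260,90,200,190,4,"pics/conc.png")
g=f["img"].max(2).astype(np.uint8)
# button: bright blob near (294,198)
m=(g>165).astype(np.uint8); n,l,st,ce=cv2.connectedComponentsWithStats(m[180:220,275:315]); print([(st[i],ce[i]+[275,180]) for i in range(1,n) if st[i][4]>50])
# console corners
```

```text
[(array([  6,   7,  26,  25, 499], dtype=int32), array([293.61923848, 199.22244489]))]
```

View pics/hubc.png

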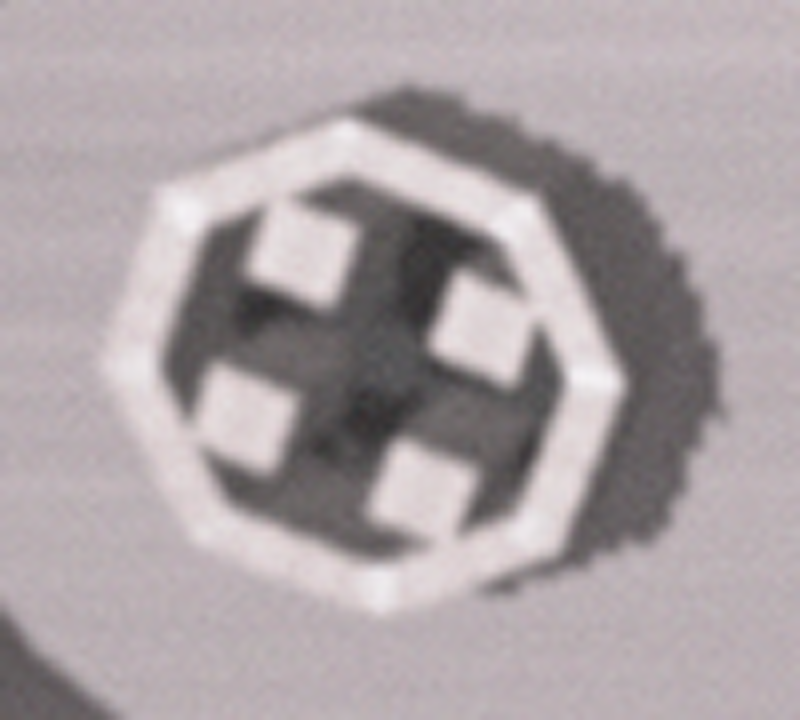

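View pics/conc.png

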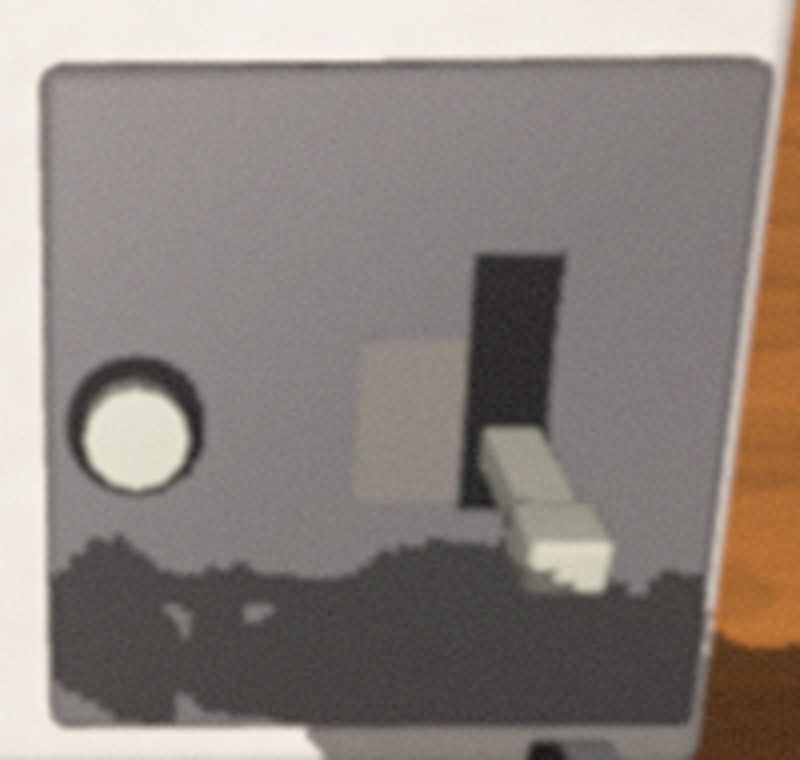

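The hub's four posts and ring give a centre near crop (363,372), which is pixel (155,196). The wrist and top cameras disagree by about 4 px (3–4 mm), so I'll take a second wrist view turned 180° to cancel the wrist camera's bias.

Run:
```python
from h import *
from workcell import r, solve_ik, status, grab_frame
r.reach([0.575,-0.14,0.27],Rdown(182.7))
f=grab_frame("wrist"); pickle.dump(f,open("w2.pkl","wb")); cv2.imwrite("pics/w2.png",f["img"])
s=status.state();print(s["time_s"],s["position"],s["joint_pos"].round(1))
def comps(f,u0,v0,w,h,thr,amin,amax):
    g=cv2.resize(f["img"][v0:v0+h,u0:u0+w].max(2),None,fx=4,fy=4,interpolation=cv2.INTER_CUBIC)
    n,l,st,ce=cv2.connectedComponentsWithStats((g>thr).astype(np.uint8),connectivity=4)
    return [((ce[i]+.5)/4-.5+[u0,v0],st[i][4]/16) for i in range(1,n) if amin*16<st[i][4]<amax*16]
w1=load("w1.pkl")
for q,X in (("btn",[.581,-.127,.119]),("hub",[.5875,-.248,.1])):
    p=proj(f,X)[0]; print(q,p)
p=proj(f,[.5875,-.248,.1])[0].astype(int); crop(f,p[0]-50,p[1]-45,100,90,8,"pics/hubc2.png"); print(p-[50,45])
p=proj(f,[.5875,-.1,.11])[0].astype(int); crop(f,p[0]-100,p[1]-95,200,190,4,"pics/conc2.png");print(p-[100,95])
```

```text
4.925 [ 0.57500049 -0.14000952  0.27001597] [  5.2  11.5  -6.8   0.  -71.8  87.5]
btn [266.07002603 182.57052777]
hub [406.83822309 176.54315725]
[356 131]
[134  76]
```

View pics/w2.png

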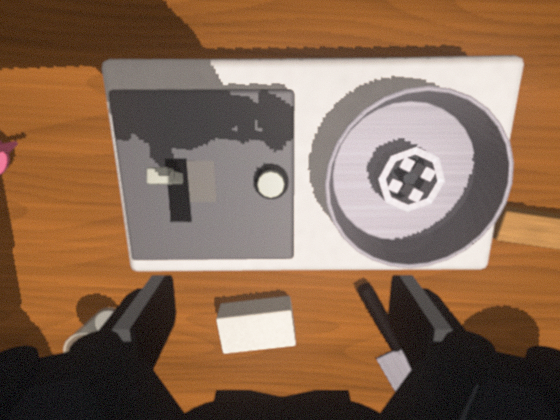

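View pics/hubc2.png

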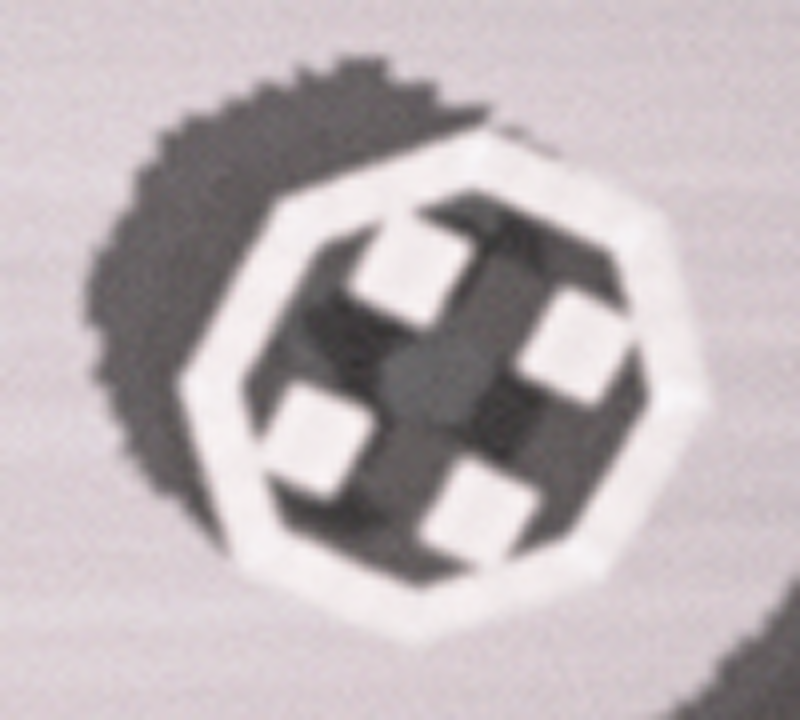

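View pics/conc2.png

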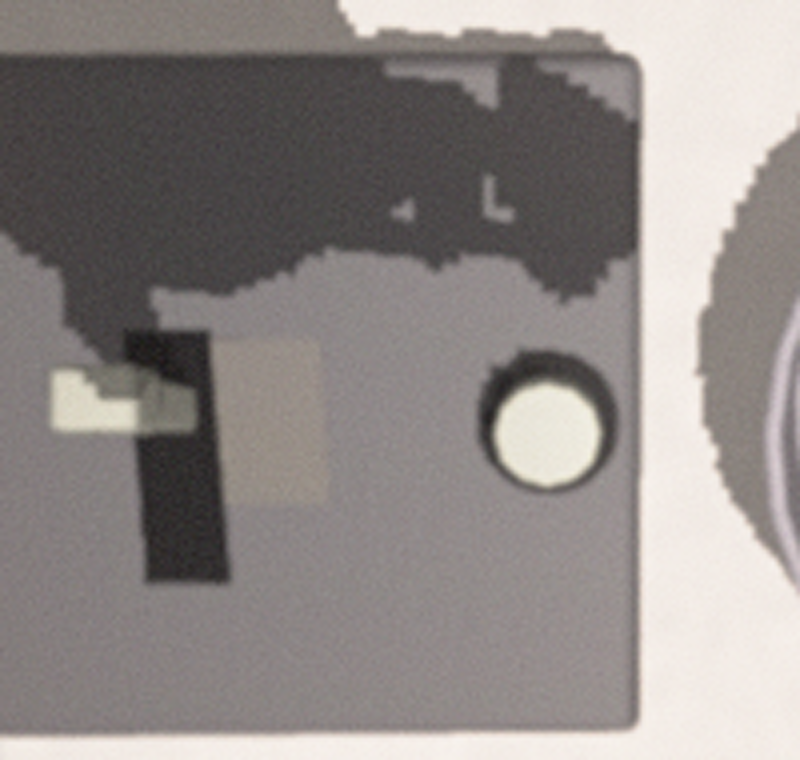

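```bash
cat > m1.py <<'E'
from h import *
w1=load("w1.pkl");w2=load("w2.pkl");t=load("top0.pkl")
c1=lambda p:np.array([110,150])+np.array(p)/8-.44
c2=lambda p:np.array([356,131])+np.array(p)/8-.44
A=[c1(p) for p in [(302,253),(485,325),(420,495),(245,418)]]
B=[c2(p) for p in [(482,512),(318,440),(412,270),(578,347)]]
ring1=[c1(p) for p in [(345,125),(535,200),(612,382),(552,558),(380,602),(195,535),(115,362),(175,195)]]
ring2=[c2(p) for p in [(487,130),(663,210),(702,395),(603,577),(415,638),(238,570),(183,385),(275,200)]]
print("post z",dep(w1,A)[:,2],dep(w2,B)[:,2]," ring z",np.median(dep(w1,[c1(p) for p in [(260,170),(440,165),(570,290)]])[:,2]))
print("console z",dep(w1,[(320,130),(340,160),(420,140)])[:,2],dep(w2,[(230,230),(240,245)])[:,2],"base",dep(w1,[(260,100),(255,250)])[:,2])
print("tri z each", [tri(w1,a,w2,b) for a,b in zip(A,B)])
def yaw(P):
    # posts cyclic: edges -> fold by 90
    e=[P[(i+1)%4]-P[i] for i in range(4)]
    a=np.array([np.arctan2(v[1],v[0]) for v in e]); return np.degrees(np.angle(np.mean(np.exp(4j*a)))/4)
for z in (.098,.102):
  P1=plane(w1,A,z);P2=plane(w2,B,z)
  print(z,P1.mean(0),P2.mean(0),(P1+P2).mean(0)/2,"yaw",yaw(P1),yaw(P2),"edge",[np.linalg.norm(P[(i+1)%4]-P[i]).round(4) for P in (P1,P2) for i in range(4)])
  Q1=plane(w1,ring1,z);Q2=plane(w2,ring2,z);print(" ring",Q1.mean(0),Q2.mean(0),(Q1+Q2).mean(0)/2,"diam",[np.linalg.norm(Q[i]-Q[i+4]).round(4) for Q in(Q1,Q2) for i in range(4)])
b1=np.array([260,90])+np.array([137,440])/4-.375; b2=np.array([134,76])+np.array([548,435])/4-.375
z=.119;p,q=plane(w1,[b1],z)[0],plane(w2,[b2],z)[0];print("btn",p,q,(p+q)/2,tri(w1,b1,w2,b2))
E
python3 m1.py
```

```text
post z [0.10518943 0.10388569 0.10489528 0.10564821] [0.10447428 0.10575305 0.10370772 0.10413848]  ring z 0.1049953947099706
console z [0.10584607 0.10487596 0.10388837] [0.10578602 0.10350417] base [0.08082424 0.0790706 ]
tri z each [array([ 0.57285978, -0.2564445 ,  0.10413884]), array([ 0.57998454, -0.23757947,  0.10393772]), array([ 0.59903573, -0.24463534,  0.10561983]), array([ 0.59145007, -0.26355204,  0.10462035])]
0.098 [ 0.58770674 -0.2526609   0.098     ] [ 0.58448957 -0.25314183  0.098     ] [ 0.58609815 -0.25290136  0.098     ] yaw -21.722203390181573 -21.323939972702064 edge [np.float64(0.0208), np.float64(0.0216), np.float64(0.0205), np.float64(0.0205), np.float64(0.0205), np.float64(0.0205), np.float64(0.0206), np.float64(0.0203)]
 ring [ 0.5876285  -0.25252603  0.098     ] [ 0.58464113 -0.25285384  0.098     ] [ 0.58613481 -0.25268993  0.098     ] diam [np.float64(0.0546), np.float64(0.0563), np.float64(0.0544), np.float64(0.0558), np.float64(0.0565), np.float64(0.0578), np.float64(0.0563), np.float64(0.058)]
0.102 [ 0.58656403 -0.2512853   0.102     ] [ 0.58531257 -0.25166318  0.102     ] [ 0.5859383  -0.25147424  0.102     ] yaw -21.722203390181605 -21.323939972702096 edge [np.float64(0.0205), np.float64(0.0213), np.float64(0.0202), np.float64(0.0203), np.float64(0.0202), np.float64(0.0203), np.float64(0.0203), np.float64(0.02)]
 ring [ 0.58648679 -0.25115215  0.102     ] [ 0.5854622  -0.25137885  0.102     ] [ 0.5859745 -0.2512655  0.102    ] diam [np.float64(0.0539), np.float64(0.0556), np.float64(0.0537), np.float64(0.0551), np.float64(0.0558), np.float64(0.0571), np.float64(0.0556), np.float64(0.0573)]
btn [ 0.57926804 -0.13055726  0.119     ] [ 0.57965829 -0.13078913  0.119     ] [ 0.57946316 -0.1306732   0.119     ] [ 0.57947672 -0.13064807  0.11826669]
```

Results of this measurement:
- **Hub mouth:** (0.5858, -0.2505, 0.1046). The height agrees between depth and triangulation.
- **Slot yaw:** -21.5°.
- **Button:** (0.5795, -0.1307, 0.119). Both wrist views agree to 0.4 mm.

Now I'll check the mixer yaw and lever.

Run:
```python
from h import *
w1=load("w1.pkl");w2=load("w2.pkl")
a=lambda p:np.array([260,90])+np.array(p)/4-.375
b=lambda p:np.array([134,76])+np.array(p)/4-.375
# console back/front edges, top face z=.105
E=plane(w1,[a((80,64)),a((740,60)),a((80,723)),a((680,722))],.105)
for i in (0,2):
    e=E[i+1]-E[i]; print("w1 edge yaw",np.degrees(np.arctan2(-e[0],e[1])))
E=plane(w2,[b((20,730)),b((610,730))],.105); e=E[0]-E[1]; print("w2",np.degrees(np.arctan2(-e[0],e[1])))
E=plane(w1,[(62,75),(450,76),(90,282),(430,278)],.08)
for i in (0,2):
    e=E[i+1]-E[i]; print("base",np.degrees(np.arctan2(-e[0],e[1])))
E=plane(w2,[(115,60),(510,59),(145,269),(480,265)],.08)
for i in (0,2):
    e=E[i]-E[i+1]; print("base w2",np.degrees(np.arctan2(-e[0],e[1])))
y=np.radians(2.7); X=np.array([np.cos(y),np.sin(y),0]);Y=np.array([-np.sin(y),np.cos(y),0]); B=np.array([.5795,-.1307,.119])
s1=plane(w1,[a((478,255)),a((565,255)),a((460,507))],.105); s2=plane(w2,[b((127,332)),b((210,332)),b((147,582)),b((229,582))],.105)
for n,P in(("slot w1",s1),("slot w2",s2)): print(n,[(round((p-B)@X*1e3,1),round((p-B)@Y*1e3,1)) for p in P])
tip=B+.08*Y; tip[2]=.095; tip=tip+.0139*X+[0,0,.0522]; print(tip,proj(w1,tip),proj(w2,tip), (proj(w1,tip)-[260,90]+.375)*4,(proj(w2,tip)-[134,76]+.375)*4)
```

```text
w1 edge yaw 2.7691820044117015
w1 edge yaw 2.8626004614603002
w2 2.5744327359664374
base 2.591315883601744
base 3.3338392176394396
base w2 2.6775281527474233
base w2 3.472904794561557
slot w1 [(np.float64(-36.4), np.float64(71.6)), (np.float64(-36.3), np.float64(89.7)), (np.float64(19.1), np.float64(72.0))]
slot w2 [(np.float64(19.0), np.float64(88.5)), (np.float64(19.0), np.float64(71.2)), (np.float64(-36.5), np.float64(89.5)), (np.float64(-36.5), np.float64(71.4))]
[ 0.58961605 -0.05013403  0.1472    ] [[398.97916996 227.10543194]] [[160.22593935 174.92721442]] [[557.41667984 549.92172778]] [[106.40375738 397.20885769]]
```

The lever model projects within 1–2 px of the seen knob in both views, and the slot is centred on +80 mm. Pressing the button now.

Run:
```python
from h import *
from workcell import r, solve_ik, status, grab_frame
R=Rdown(182.7)
r.grip(0.0,30)
r.reach([.5795,-.1307,.14],R)
print(status.state()["time_s"],status.state()["position"],status.state()["force"])
hit=r.move_l([.5795,-.1307,.1105],max_speed=0.03,max_force=9)
s=status.state();print(hit,s["time_s"],s["position"],s["force"])
r.move_l([.5795,-.1307,.16],max_speed=0.15)
r.reach([.56,-.12,.27],R); r.grip(.05)
f=grab_frame("wrist"); pickle.dump(f,open("w3.pkl","wb")); cv2.imwrite("pics/w3.png",f["img"])
s=status.state();print(s["time_s"],s["position"],s["force"])
```

```text
6.275 [ 0.58039802 -0.13092926  0.14104944] [ 0.66424595 -0.59607978  1.4695789 ]
True 7.1667 [ 0.579405   -0.13074939  0.11213842] [-1.75467415  0.83528616  5.18020311]
8.75 [ 0.56000761 -0.1200264   0.269793  ] [ 0.12419601 -0.19936177  0.26768372]
```

View pics/w3.png

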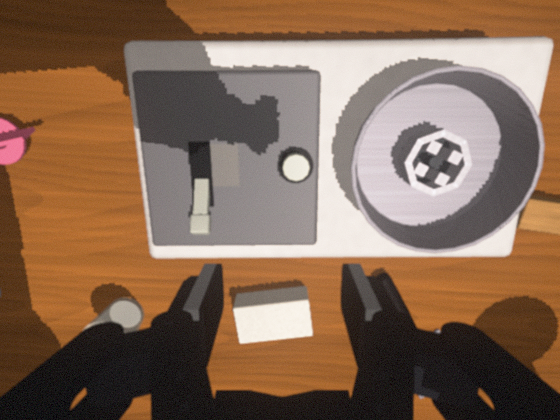

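The lever has dropped (knob at (200,222)) and the button is back out. I'll check the predicted knob position, then pinch and swing the lever up along its arc.

Run:
```python
from h import *
from workcell import r, solve_ik, status, grab_frame
R=Rdown(182.7); y=np.radians(2.7); X=np.array([np.cos(y),np.sin(y),0]); piv=np.array([.5757,-.0508,.095])
K_=lambda p: piv+.054*(np.sin(p)*X+np.cos(p)*np.array([0,0,1]))
f=load("w3.pkl"); u=proj(f,K_(-1.05))[0]; print("pred knob px",u)
g=f["img"].max(2)[190:240,185:215]; m=(g>125).astype(np.uint8); n,l,st,ce=cv2.connectedComponentsWithStats(m); i=1+st[1:,4].argmax(); print("bar+knob blob",st[i]+[185,190,0,0,0],ce[i]+[185,190])
assert abs(u[0]-200)<5 and abs(u[1]-222)<7
off=np.array([0,0,-.012])
T=lambda p:K_(p)+off
r.reach(T(-1.05)+[0,0,.06],R)
h=r.move_l(T(-1.05),max_speed=.1,max_force=12); s=status.state(); print("down",h,s["position"],s["force"],s["time_s"])
if h: raise SystemExit
r.grip(0.0,20); s=status.state(); print("grip",s["opening"],s["force"])
for p in np.linspace(-1.05,.22,9)[1:]:
    r.move_l(T(p),max_speed=.06)
    s=status.state(); print(round(p,2),s["force"].round(1),round(s["opening"],4),s["time_s"])
```

```text
pred knob px [200.05518466 223.4713364 ]
bar+knob blob [ 185  190   30   50 1290] [198.9744186  216.46356589]
down False [ 0.52955145 -0.05314899  0.11049719] [ 0.01893077  1.20197349 -0.24675537] 10.0667
grip 0.015283825228194993 [-1.97324177 -1.23739558  4.50231376]
-0.89 [-1.8  0.1  0.5] 0.0153 10.7583
-0.73 [-3.   0.6  1.9] 0.0151 11.05
-0.57 [-3.2  1.1  3.1] 0.0155 11.3417
-0.42 [-2.   1.3  2.5] 0.0154 11.6333
-0.26 [-2.1  2.2  1.6] 0.0154 11.925
-0.1 [-2.9  2.2  3.4] 0.0155 12.2167
0.06 [-2.8  2.7  3.7] 0.0152 12.5083
0.22 [-2.4  3.2  5. ] 0.0151 12.8
```

Run:
```python
from h import *
from workcell import r, solve_ik, status, grab_frame
r.grip(.045); r.hold(.3)
p=status.state()["position"]; r.move_l(p+np.array([0,0,.1]),max_speed=.15)
f=grab_frame("wrist"); pickle.dump(f,open("w4.pkl","wb")); cv2.imwrite("pics/w4.png",f["img"])
f=grab_frame("top"); pickle.dump(f,open("top4.pkl","wb"));
print(status.state()["time_s"])
# plan: view pose of rotor
for yw in (-43,-133,137,47):
    q=solve_ik([.575,.30,.30],Rdown(yw)); print(yw,None if q is None else np.round(q,1))
for yw in (-21.5,68.5,158.5,-111.5):
    q=solve_ik([.5858,-.2505,.18],Rdown(yw)); print(yw,None if q is None else np.round(q,1))
```

```text
14.4083
-43 None
-133 [ 44.8  16.2   3.3   0.  -77.1  92.2]
137 [ 44.8  16.2   3.3   0.  -77.1   2.2]
47 [ 44.8  16.2   3.3   0.  -77.1 -87.8]
-21.5 [  -5.6   19.1   -8.5    0.   -62.5 -105.9]
68.5 [ -5.6  19.1  -8.5   0.  -62.5 -15.9]
158.5 [ -5.6  19.1  -8.5   0.  -62.5  74.1]
-111.5 [ -5.6  19.1  -8.5   0.  -62.5 164.1]
```

View pics/w4.png

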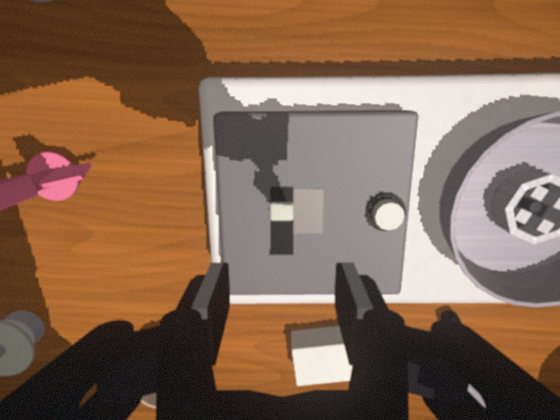

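The lever is up: the knob is seen nearly end-on at (281,211), and it is untouched. On to the rotor for a look from above.

Run:
```python
from h import *
from workcell import r, solve_ik, status, grab_frame
f=load("w4.pkl"); y=np.radians(2.7); X=np.array([np.cos(y),np.sin(y),0]); piv=np.array([.5757,-.0508,.095])
for p in (.26,.1,0): print(p,proj(f,piv+.062*(np.sin(p)*X+np.cos(p)*np.array([0,0,1]))))
r.reach([.583,.288,.28],Rdown(139))
f=grab_frame("wrist"); pickle.dump(f,open("w5.pkl","wb")); cv2.imwrite("pics/w5.png",f["img"])
print(status.state()["time_s"],status.state()["position"])
```

```text
0.26 [[281.60200193 210.49220664]]
0.1 [[281.60796086 225.87089397]]
0 [[281.61334081 235.0916891 ]]
15.7417 [0.5831597  0.28702604 0.27969837]
```

View pics/w5.png

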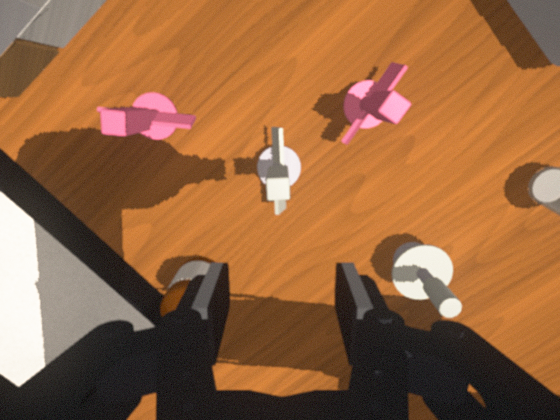

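The lever end matches full-back (predicted row 210.5, seen at 211). The white rotor is at (278,175), and its paddles run nearly along the image vertical.

Run:
```python
from h import *
f=load("w5.pkl"); crop(f,230,115,100,110,7,"pics/rot.png")
```

```text
(no output)
```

View pics/rot.png

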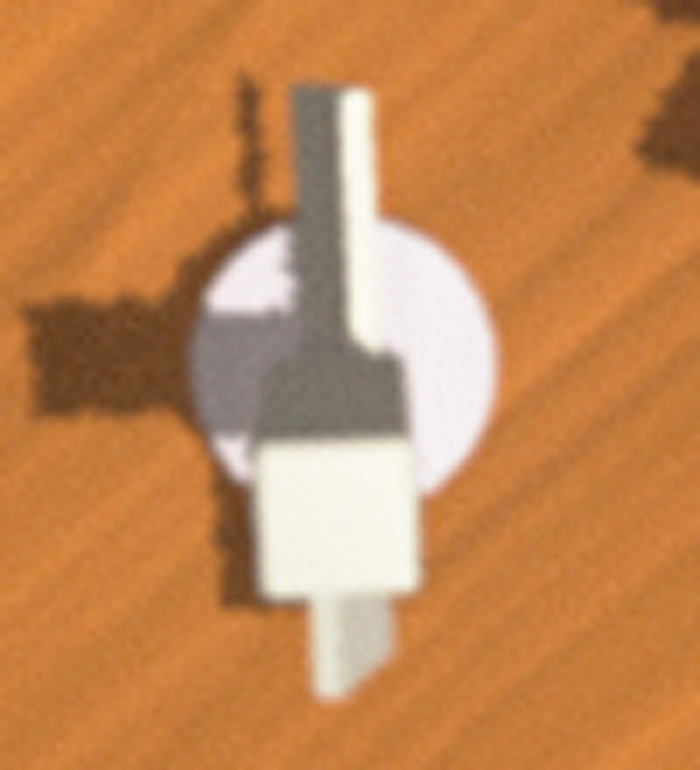

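Run:
```python
from h import *
f=load("w5.pkl"); c=lambda p:np.array([230,115])+np.array(p)/7-.43
C=[c(p) for p in [(252,448),(413,440),(421,596),(262,602)]]
print("top z",dep(f,[c((335,520))]),"flange z",dep(f,[c((450,350)),c((460,400))])[:,2])
P=plane(f,C,.12); print(P.mean(0),[np.linalg.norm(P[(i+1)%4]-P[i]).round(4) for i in range(4)])
for i in range(4):
    e=P[(i+1)%4]-P[i]; print(np.degrees(np.arctan2(e[1],e[0])))
q=plane(f,[c((190,368)),c((498,368)),c((344,369))],.022);print(q,np.linalg.norm(q[0]-q[1]))
# paddle faces: long paddle top edges z=.05
a=plane(f,[c((357,340)),c((375,92)),c((338,92)),c((347,300))],.05); print("paddle",np.degrees(np.arctan2(*(a[1]-a[0])[[1,0]])),np.degrees(np.arctan2(*(a[2]-a[3])[[1,0]])))
```

```text
top z [[0.58416363 0.28958577 0.11885047]] flange z [0.0198212  0.02020589]
[0.58400095 0.28938722 0.12      ] [np.float64(0.0194), np.float64(0.0195), np.float64(0.0195), np.float64(0.0193)]
-128.09871171619525
142.20639343307914
51.24170607009243
-38.11019729528278
[[0.60024553 0.3072782  0.022     ]
 [0.56838059 0.27061757 0.022     ]
 [0.58419842 0.28905064 0.022     ]] 0.048573410126612475
paddle -45.17878966751563 -38.645373897683655
```

Rotor at (0.584, 0.2893). The grip top measures 19.4 mm square, the flange 48.6 mm wide, and the grip yaw is 51.8° mod 90, all consistent. Grasping now.

Run:
```python
from h import *
from workcell import r, solve_ik, status, grab_frame
R=Rdown(141.8); c=np.array([.584,.2893,0])
r.reach(c+[0,0,.19],R)
h=r.move_l(c+[0,0,.076],max_speed=.12,max_force=10); s=status.state(); print(h,s["position"],s["force"],s["time_s"])
if h: raise SystemExit
r.grip(0.0,70); s=status.state(); print("grip",s["opening"],s["force"],s["wrist_torque"])
f0=s["force"]
r.move_l(c+[0,0,.30],max_speed=.15); s=status.state(); print(s["opening"],s["force"],s["time_s"])
r.reach([.5858,-.2505,.30],Rdown(158.5)); 
f=grab_frame("wrist"); pickle.dump(f,open("w6.pkl","wb")); cv2.imwrite("pics/w6.png",f["img"])
f=grab_frame("scene"); pickle.dump(f,open("s6.pkl","wb")); crop(f,120,90,200,150,4,"pics/s6.png")
s=status.state(); print(s["position"],s["force"],s["time_s"],s["joint_pos"].round(1))
```

```text
False [0.58455941 0.28971496 0.07698426] [-0.07418766 -0.40025992  0.35341351] 17.2917
grip 0.01909993791577371 [-1.1960686  -0.24463617  4.56977689] [-0.01864837  0.32485177  0.04451105]
0.018957180936736692 [ 0.41034835 -1.00163807 -3.22686066] 19.275
[ 0.58623538 -0.24961865  0.29996337] [ 0.4828118  -0.04368783 -2.31632911] 21.325 [ -5.5  15.1   1.8  -0.  -76.7  74.1]
```

View pics/w6.png

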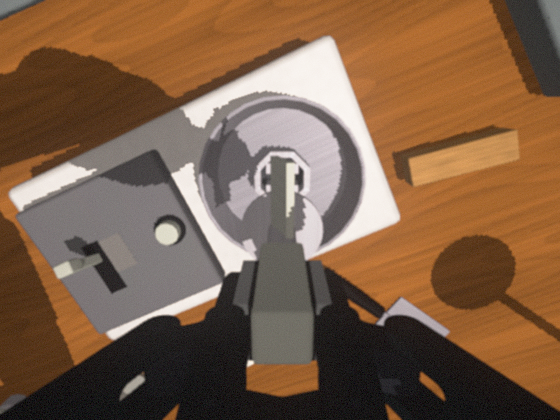

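View pics/s6.png

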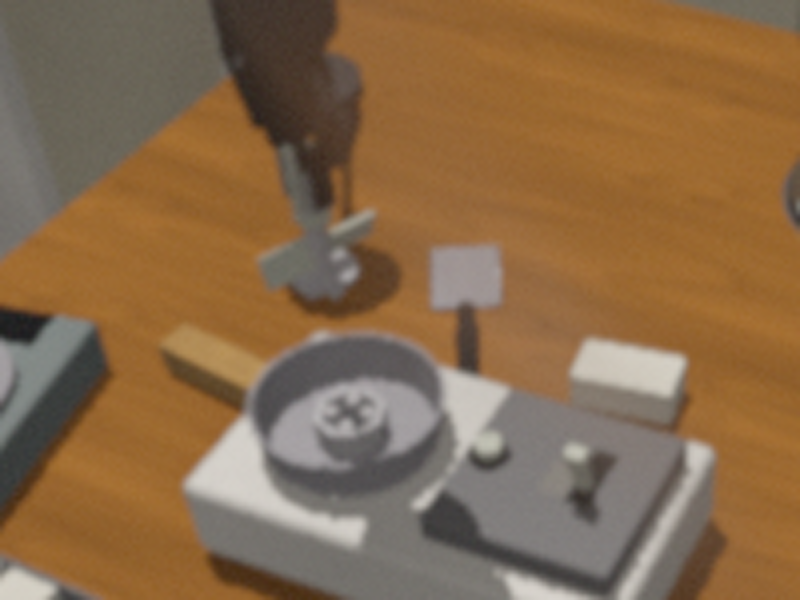

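The rotor is in hand over the bowl. Its flange seems off to the right at (300,228) in the wrist view, so I'll zoom in to check for tilt in the grip.

Run:
```python
from h import *
f=load("w6.pkl"); crop(f,190,130,180,140,4,"pics/w6c.png")
from workcell import status
T=status.state();R=T["ee_rot"];p=T["position"]; print(R.round(4))
ax=lambda h:p+R@np.array([0,0,.076-h])
print("axis foot, flange20, paddle50, grip top",proj(f,[ax(0),ax(.02),ax(.05),ax(.12)]))
c=ax(.02); print("flange rim",proj(f,[c+R@np.array([.024*np.cos(a),.024*np.sin(a),0]) for a in np.arange(0,6.28,1.5708)]).round(1))
print("paddle ends",proj(f,[ax(.05)+R@np.array([s*.045,0,0]) for s in (1,-1)]).round(1))
P=cloud(f)
for u,v in ((305,225),(315,235),(310,215),(300,240),(285,165)): print(u,v,P[v,u].round(4), (R.T@(P[v,u]-p)).round(4))
```

```text
[[ 9.308e-01 -3.654e-01  0.000e+00]
 [-3.654e-01 -9.308e-01  1.000e-04]
 [ 0.000e+00 -1.000e-04 -1.000e+00]]
axis foot, flange20, paddle50, grip top [[280.37302938 219.93436297]
 [280.22743549 231.10878891]
 [279.95168062 252.25776541]
 [278.7699895  342.66314192]]
flange rim [[280.1 190.8]
 [321.8 231.1]
 [280.3 268.8]
 [238.7 231.1]]
paddle ends [[279.7 162.8]
 [280.1 329.9]]
305 225 [ 0.5843 -0.2642  0.2435] [0.0036 0.0143 0.0565]
315 235 [ 0.5761 -0.2674  0.2427] [-0.0029  0.0203  0.0573]
310 215 [ 0.5887 -0.2689  0.2425] [0.0093 0.0171 0.0575]
300 240 [ 0.5769 -0.2583  0.244 ] [-0.0055  0.0115  0.056 ]
285 165 [ 0.6257 -0.2678  0.2708] [0.0434 0.0025 0.0292]
```

View pics/w6c.png

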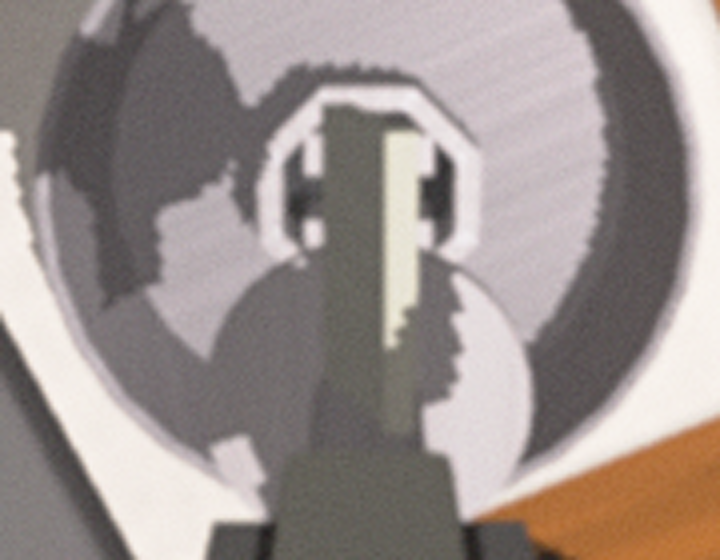

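The flange centre is at column 283 versus 280 predicted, so there is no tilt, only about 1.4 mm of offset or calibration error. The hub slots line up with the paddle direction. Descending with a force guard.

Run:
```python
from h import *
from workcell import r, solve_ik, status, grab_frame
f=load("w6.pkl"); print("hub pred px",proj(f,[.5858,-.2505,.1046]))
R=Rdown(158.5); c=np.array([.5858,-.2505,0])
r.move_l(c+[0,0,.19],R,max_speed=.15)
s=status.state(); print(s["position"],s["force"],s["wrist_torque"])
h=r.move_l(c+[0,0,.1735],max_speed=.025,max_force=6); s=status.state(); print(h,s["position"],s["force"],s["wrist_torque"],s["time_s"])
```

```text
hub pred px [[281.96143587 179.08374285]]
[ 0.586513   -0.25067835  0.19108816] [ 0.22694458  0.18138181 -2.40231197] [-0.07680798 -0.04896358  0.03723209]
False [ 0.58570776 -0.25047397  0.17381731] [-1.44644978 -0.98860319  0.58209264] [0.40349689 0.64733191 0.06740699] 23.0167
```

The splines entered: the foot is about 7 mm below the mouth with only 3 N change. Pressing home.

Run:
```python
from h import *
from workcell import r, solve_ik, status, grab_frame
c=np.array([.5858,-.2505,0])
for z in (.170,.167,.1645,.163):
    h=r.move_l(c+[0,0,z],max_speed=.02,max_force=20); s=status.state(); print(z,h,s["position"],s["force"],s["wrist_torque"].round(2),s["opening"],s["time_s"])
    if h: break
r.hold(.3); s=status.state(); print(s["position"],s["force"],s["wrist_torque"].round(2))
```

```text
0.17 False [ 0.58589821 -0.25060756  0.17024004] [-2.52843833  0.49823596  2.90084974] [ 0.36  0.76 -0.05] 0.019408115504506454 23.3417
0.167 False [ 0.58594357 -0.25059669  0.16720036] [-1.69202887  0.37199439  5.30729157] [0.34 0.79 0.06] 0.01933680397491652 23.6417
0.1645 False [ 0.58615547 -0.25071365  0.16605152] [-3.53947819  2.36415899 11.60139195] [0.92 1.74 0.02] 0.01915666253308978 23.9167
0.163 False [ 0.58628629 -0.25077553  0.16598109] [-5.88207027  5.8372942  19.77819077] [ 1.79  2.85 -0.01] 0.019377378100023556 24.1667
[ 0.58627098 -0.25075654  0.16599255] [-6.92692933  5.008461   19.71089424] [ 1.77  2.85 -0.  ]
```

It stopped hard at z=0.166, which puts the foot at about 0.089, 16 mm below the mouth. The 3.6–8.4 N pin ramp shows just before that. I'll ease the push a little and check visually.

Run:
```python
from h import *
from workcell import r, solve_ik, status, grab_frame
r.move_l([.5854,-.2503,.1640],max_speed=.02); r.hold(.3)
s=status.state(); print(s["position"],s["force"],s["wrist_torque"].round(2),s["opening"],s["time_s"])
f=grab_frame("wrist"); pickle.dump(f,open("w7.pkl","wb")); cv2.imwrite("pics/w7.png",f["img"])
f=grab_frame("scene"); pickle.dump(f,open("s7.pkl","wb")); crop(f,150,130,160,120,5,"pics/s7.png")
f=grab_frame("top"); cv2.imwrite("pics/top7.png",f["img"])
```

```text
[ 0.58607751 -0.25063781  0.16600317] [-3.82812276  2.64466656 13.14090802] [ 0.91  1.65 -0.01] 0.018852065571165207 25.0167
```

View pics/w7.png

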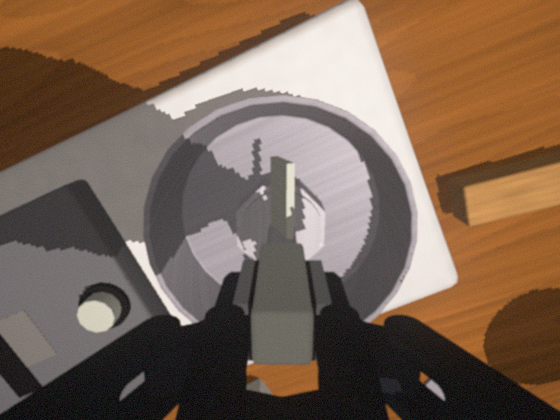

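View pics/s7.png

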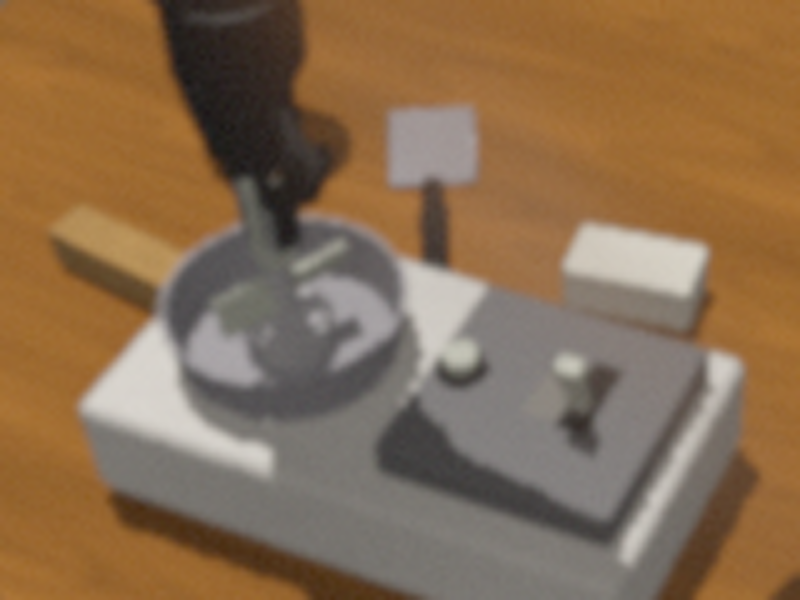

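View pics/top7.png

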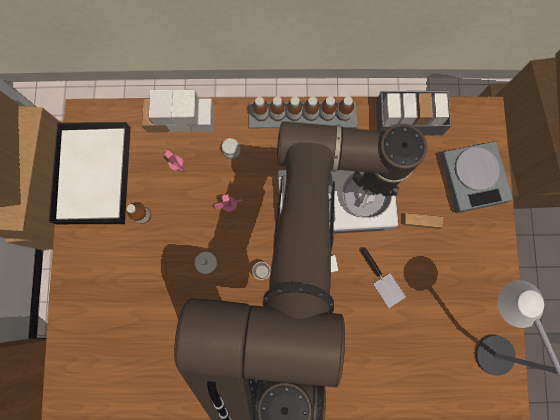

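The flange sits on the hub, the lever is up, the button is out, and the bystanders are in place. One last depth check on flange height and tilt before handing in.

Run:
```python
from h import *
f=load("w7.pkl"); crop(f,220,140,120,110,6,"pics/w7c.png")
P=cloud(f)
for uv in ((258,205),(262,225),(305,205),(312,220),(308,230),(250,222),(278,185),(290,175),(283,215)): print(uv,P[uv[1],uv[0]].round(4))
```

```text
(258, 205) [ 0.6055 -0.2447  0.1099]
(262, 225) [ 0.593  -0.2419  0.1083]
(305, 205) [ 0.5952 -0.2693  0.1082]
(312, 220) [ 0.5859 -0.27    0.1099]
(308, 230) [ 0.5805 -0.2657  0.1086]
(250, 222) [ 0.5973 -0.2362  0.1084]
(278, 185) [ 0.6159 -0.2612  0.1278]
(290, 175) [ 0.6207 -0.2693  0.1385]
(283, 215) [ 0.6027 -0.2587  0.1362]
```

View pics/w7c.png

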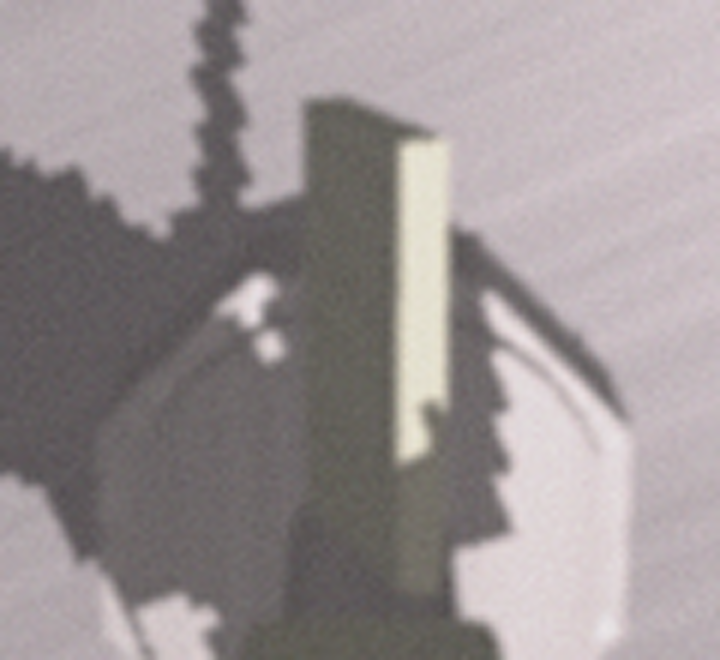

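The flange top is flat at 0.1082–0.1099, where 0.1046 plus 4 mm of flange gives about 0.1086 expected. It sits flush and concentric on the hub ring, so I'm handing in.

Run:
```python
from workcell import r, status
s=status.state(); print(s["position"],s["force"],s["opening"],s["time_s"])
r.finish_job()
```

```text
[ 0.58607996 -0.25064415  0.16600465] [-4.22020692  2.06796811 13.58614001] 0.01919616417417216 25.1667
the job is handed in; nothing more can be done
```

I handed the job in at about 25 s of the 67 s allowed. The interface reports no verdict, so what follows rests on my own checks.

**What I did:** I pressed the test button and the lever dropped. I pinched the lever, swung it back up against its rear stop and let go. I then gripped the white square-grip rotor, turned it to the hub's slot angle (-21.5° mod 90), slid it in and pressed it home. It is still gripped and pressed down.

**Last checks:**
- **Depth:** the foot is about 16 mm below the mouth by arm position. The flange top reads 0.108–0.110 m and flat, against 0.1086 m expected.
- **Push:** the arm presses down with about 13–14 N (about 16 N allowing for the rotor's weight), against the 8.4 N the pin needs at full travel. The spring's force ramp, then a hard stop, showed on the way down.
- **Grip:** the fingers are set to 70 N at 19 mm opening on the grip.
- **Mixer and bench:** the lever is up, the button is out, and the bystanders look unmoved in the last pictures.

**Disagreements:**
- **Top camera:** it read the hub and button about 3–4 mm off from the wrist camera. I used the average of two wrist views turned 180° apart, which agreed to about 1 mm.
- **Sideways load:** about 4–5 N of side force and up to 1.7 N m of wrist torque remain while it is held. I eased the push to reduce them, and no tilt of the rotor is visible.

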